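Tip the carton onto the label spot and push it home

ROBOT

A 6-joint arm with a two-finger parallel gripper is mounted at the origin on the work surface. World frame = base frame: x ahead of the robot, y to its left, z up, the work surface at z = 0. Lengths are in mm, angles in rad, forces in N, time in s.
With the tool pointing down it reaches from about 300 to 1000 mm from the base axis. Payload 5.1 kg.
Tool frame: the origin (TCP) lies midway between the tips of the shut fingers; the grasp point (between the pads) lies 19 mm behind it (bot.hold_point_z is the distance from the TCP to the grasp point, in mm); z points along the fingers, y is the direction in which the jaws open and shut (so a half turn about z gives the same grasp; the last joint's range is limited). The gripper opens to 95 mm and grips with 3 to 60 N. Pads are 20 mm wide; open, the fingers measure 119 mm over their backs; the gripper's body (75 mm by 180 mm) begins 59 mm behind the grasp point.
Start: joints at [-0.083, 0.124, 1.65, -0, 1.367, -0.083], TCP at [649.988, -0.028, 214.656] pointing down, gripper open.
Joint ranges: [-2.61, 2.61], [-1.02, 2.33], [0.03, 2.71], [-1.35, 4.49], [0.32, 2.68], [-2.91, 2.91]. Speed limits (rad/s): [2.57, 2.57, 3.14, 3.14, 3.14, 3.14].

INTERFACE

Orientations are given as a 3x3 rotation matrix whose columns are the frame's x, y, z axes.
In Python, from workcell import bot gives the robot as it stands. The module is installed in compiled form; this text tells all that it offers.
- The arm moves only by the tool carry_out, never from a script. Its argument "increments" is text: rows parted by semicolons, each of 7 numbers parted by spaces: the shift along the tool's x, y, z in mm, then the turn, a rotation vector about the tool's x, y, z in rad, then the closure, from 0 (fully open) to 1 (shut). In form: tx ty tz rx ry rz gripper; .... A call has 1 to 20 rows; each row shifts and turns the pose as measured when the row begins, along the tool's axes as they then stand; what a row does not reach is not made up. A row lasts 1/12 s, in which the tool goes at most 41.7 mm and 7.16 degrees, less where a joint would pass 70% of its speed; a pose out of reach is approached as far as the arm can. A call with a gripper value outside its range is refused whole. The fingers move at their own pace and stop on an object; "newtons" is the grip in N (left out, the last holds). Time passes only in rows, so rows that do not move let the fingers close. It gives the time, the measured TCP pose, the force and the opening at its end, in the units of the state.
- bot.read_state(): the state, without advancing time (a new reading comes with each control period).
- bot.grab_frame(name): name is "scene" or "side" or "wrist"; returns a dict with "color" (480x640x3 uint8, red, green, blue), "range_z" (480x640 float32, mm along the optical axis (not along the pixel's ray), 0 where there is no reading), "fx", "fy", "cx", "cy" (pixels), "world_from_camera" (4x4, takes a point from camera to world coordinates); the wrist camera has in their place "tool_from_camera" (4x4, takes a point from camera to tool coordinates, whose origin is the TCP and whose axes are the flange's). Camera axes: x right, y up, looking along -z (the intrinsics and any distortion apply to the point x, -y, -z); pixel columns grow to the right and rows downward; lengths in mm; the calibration is good to about 2 mm. A picture is of the moment at which its call begins: read the wrist's pose just before it.
- bot.sign_off(): hands the job in, once; it reports no verdict.
Trained networks look in the newest picture that a camera, given by its name, has taken for a name from the list of things; names that differ only in an ending like _2 or _b are one class to them, and where a whole thing is asked for, a point or a joint stands for the part that bears it (a point fixed in the world has none). Each returns a list of dicts, best first, with "score" (0 to 1); they miss things now and then, are a little off and sometimes report something else, mostly with a low value. They report only what shows in the picture. A call takes as long as a camera call.
- bot.search_frame(camera, label): "point" ([x, y, z] in mm, in world coordinates, good to about 4 mm: the middle of the surface that is visible of it).
- bot.masks_of(camera, label): "pixels" (480x640 bool, what is visible of it).
- bot.spot_point(camera, label): "point" ([x, y, z] in mm, in world coordinates, good to about 4 mm: a listed point, or the origin of a listed thing).
The state is a dict: "time_s": time; "joint_pos": joint angles; "qvel": joint speeds; "joint_efforts": joint torques, N m; "eef_pos": TCP position; "ee_rot": TCP orientation; "force": force on the tool from outside, world axes, zero at the start; "torque": the same for the moment, N m; "grip_width": finger opening in mm.
Only numpy, scipy, OpenCV 4.12 (cv2) and the standard library are available. Lean on these libraries where they do the work, as an engineer would, in place of code of your own. Each camera call takes 0.05 s, during which the arm holds its last target.

TASK

The carton standing on end at the open end of the label station has to be read: push it high on its labelled back so that it topples over into the taped outline and lies there flat, label up. Then push the lying carton along the bench until its end is flush against the steel stop bar, still within the side tapes, and take the hand away. Only push it, never grip or lift it, and leave the small box, the tape roll and the bracket where they are.

Things in the scene. Friction and masses are not known exactly. Their poses are not given: they have to be found in the camera images.
- station: Fixed label station. Origin: centre of the taped outline, at bench height; +x points from the open end, where the carton stands, to the steel stop bar: the way the carton must fall. Flat black tape 12 mm wide bounds an area 215 mm long (x) by 140 mm wide (y), inside edges, on three sides; the stop bar closes the +x end. A grey reader head, 50 x 100 mm, 70 mm high, stands behind the bar.
- stop_face (a point): Middle of the near face of the stop bar, 107.5 mm along the station's x, 14 mm above the bench; axes as the station's. The bar is 164 mm long (y), 16 mm thick, 28 mm high. At the end the carton's end lies against this face.
- carton: Cardboard carton standing on end, 0.15 to 0.31 kg, 40 mm deep (x), 80 wide (y), 140 tall (z). Origin: centre of its underside. +x points to the stop within 7 degrees; blank white label on the -x face. Pushed on the -x face 100 mm or more up, it tips about its front lower edge and falls by itself past 16 degrees; pushed low it slides. Lying, it slides with up to 3 N.
- carton_top (a point): Centre of the carton's top end (140 mm along its z from the origin). Once it lies, 40 mm high with its label up, this end is 30 to 70 mm short of the stop bar and must come against it; the underside then faces away from the bar and can be pushed.
- foot_front (a point): Middle of the lower edge about which the carton tips (carton x +20 mm, z 0). The carton starts astride the open-end tape, this edge 12 to 35 mm inside the outline and up to 10 mm off the station's centre line.
- foot_back (a point): Middle of the opposite lower edge (carton x -20 mm, z 0).
- small_box: Bystander: squat closed cardboard box, 65 x 65 mm, 55 mm high. Origin: centre of its underside.
- tape_roll: Bystander: roll of white tape lying flat, 84 mm across, 40 mm high. Origin: centre of its underside.
- bracket: Bystander: black plastic L-bracket, base 70 x 35 mm, upright leg 50 mm high. Origin: centre of its base's underside.

How it is judged:
By the outcome, as a careful person would: the job done as asked, in the order asked, and still so for the second after the job is handed in, with the robot touching nothing.
It also fails if it takes over 45 s, if anything falls off the work surface, if the arm or the gripper's body presses on something with over 40 N, if the wrist force passes 120 N, or if a joint passes its speed limit or range.

## Working session

There is one attempt and no reset: what is moved stays moved. The work goes in short steps, Python scripts to look and compute and a tool call to move; the robot and the scene stay as the last step left them, time stands still between calls to the robot, and variables do not carry over. Pictures are saved under pics/ and viewed, and the job is handed in when it is done.

Besides the shell and the picture viewer there is one more tool, called after "Emit:" by a JSON object that holds its "name" and its "arguments". carry_out: Moves the arm, as the interface text tells. Its arguments: {"type":"object","properties":{"increments":{"type":"string"},"newtons":{"type":"number"}},"required":["increments"]}

```bash
mkdir -p pics; cat > h.py <<'E'
import numpy as np, cv2
from workcell import bot
def grab(n,f):
    r=bot.grab_frame(n); cv2.imwrite('pics/'+f,cv2.cvtColor(r['color'],cv2.COLOR_RGB2BGR)); return r
def cloud(r):
    z=r['range_z'];v,u=np.mgrid[0:480,0:640]
    P=np.stack([(u-r['cx'])/r['fx']*z,-(v-r['cy'])/r['fy']*z,-z],-1)
    T=r['world_from_camera'];return P@T[:3,:3].T+T[:3,3]
E
python3 - <<'E'
from h import *
np.set_printoptions(precision=1,suppress=True)
s=bot.read_state();print(s['time_s'],s['eef_pos'],s['ee_rot'],s['force'],s['grip_width'])
for c in ['scene','side']:
    r=grab(c,c+'0.png');print(c,r['world_from_camera'][:3,3])
    for n in ['station','stop_face','carton','carton_top','foot_front','foot_back','small_box','tape_roll','bracket']:
        p=bot.spot_point(c,n);print(n,[(np.round(x['point'],1),round(x['score'],2)) for x in p[:2]])
E
```

```text
0.0 [649.4   0.  213.4] [[ 0.  1. -0.]
 [ 1. -0.  0.]
 [ 0. -0. -1.]] [-0.3 -0.3  0.7] 95.10257805191127
scene [1063.8 -565.8  775.9]
station []
stop_face [(array([533. , 150.6,  17. ]), 0.86)]
carton [(array([511.6, -59.4,  -0.5]), 0.98)]
carton_top [(array([516.5, -60.9, 143. ]), 0.76), (array([532.5, 147.3,  18. ]), 0.26)]
foot_front [(array([516.4, -39.8,  -4. ]), 0.65)]
foot_back [(array([511.3, -81.2,  -1.4]), 0.7)]
small_box [(array([722. ,  43.1,   2.3]), 0.93)]
tape_roll [(array([380.8, 150.6,   0. ]), 0.95), (array([516.7, -78.9,   0.8]), 0.23)]
bracket [(array([ 672.6, -126.8,    4.4]), 0.76)]
side [ 405.8 -442.4  666.2]
station []
stop_face [(array([534.3, 152.5,  17.6]), 0.61)]
carton [(array([514.9, -56.7,  -4.1]), 0.61)]
carton_top [(array([512.8, -55.4, 139.1]), 0.91)]
foot_front [(array([517.1, -39.7,  -0.6]), 0.96)]
foot_back [(array([511.8, -79.7,   2.8]), 0.78)]
small_box [(array([725.8,  44.5,  -0.6]), 0.69)]
tape_roll [(array([386. , 150.1,  -0.7]), 0.88)]
bracket [(array([ 671.5, -128.4,   -0.5]), 0.81)]
```

View pics/scene0.png

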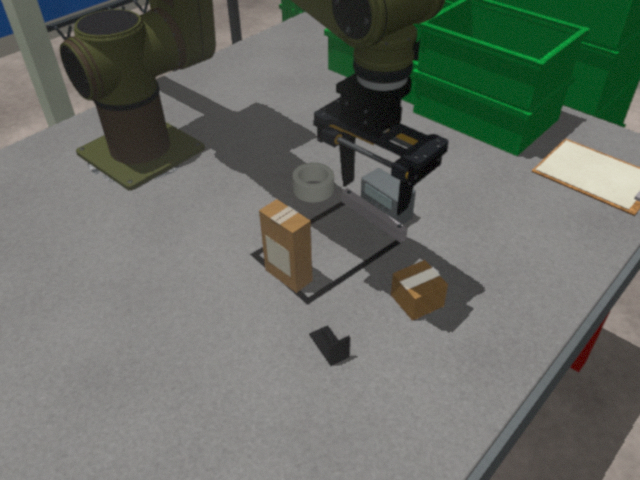

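View pics/side0.png

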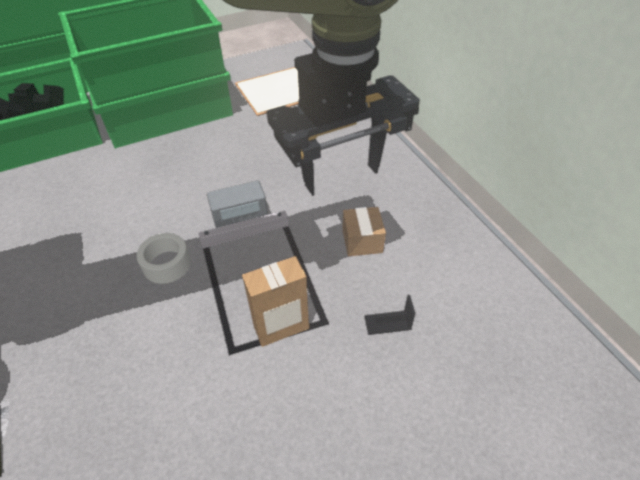

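Both pictures show the carton standing at the open (-y) end of the outline, label towards -y. In the scene picture it is at px (285,245), in the side picture at (277,300). The bar is towards +y. Next I fit the orientations of the station and the carton.

```bash
cat >> h.py <<'E'
np.set_printoptions(precision=1,suppress=True)
def fit(c):
    r=bot.grab_frame(c);P=cloud(r);g=r['color'].astype(int)
    X,Y,Z=P[...,0],P[...,1],P[...,2]; ok=r['range_z']>0
    def rect(m,n):
        q=P[m][:,:2].astype(np.float32)
        if len(q)<20: print(c,n,'few',len(q));return
        b=cv2.minAreaRect(q);print(c,n,len(q),'ctr',np.array(b[0]),'size',np.array(b[1]),'ang',round(b[2],2),'z',np.median(Z[m]))
    M=bot.masks_of(c,'carton')
    if M:
        m=M[0]['pixels']&ok; zt=np.percentile(Z[m],97)
        rect(m&(Z>zt-6),'cartontop')
    reg=ok&(X>380)&(X<680)&(Y>-130)&(Y<220)
    bar=reg&(abs(Z-28)<5)&(Y>110)&(Y<200)&(X>440)&(X<625)
    rect(bar,'bar')
    t=reg&(abs(Z)<7)&(g.max(-1)<45)&(X>425)&(X<625)&(Y<150)&(Y>-100)
    q=P[t]
    for n,s in [('left',q[(q[:,0]<480)&(q[:,1]>-50)&(q[:,1]<120)]),('right',q[(q[:,0]>575)&(q[:,1]>-50)&(q[:,1]<130)])]:
        if len(s)>20:
            a=np.polyfit(s[:,1],s[:,0],1);print(c,n,len(s),'x at y=40',np.polyval(a,40),'dx/dy',np.round(a[0],4))
    return r,P
E
python3 - <<'E'
from h import *
for c in ['scene','side']: fit(c)
E
```

```text
scene cartontop 878 ctr [516.2 -58.5] size [42.6 83.4] ang 86.53 z 140.59455251242946
scene bar 785 ctr [538.2 175.7] size [ 61.1 165.5] ang 82.8 z 28.313799746338304
scene left 67 x at y=40 447.7086318279594 dx/dy 0.0528
scene right 323 x at y=40 596.7295618494815 dx/dy 0.1254
side cartontop 1017 ctr [719.   41.8] size [68.6 64.8] ang 69.37 z 55.0332573754589
side bar 919 ctr [533.6 158.9] size [ 26.5 164. ] ang 82.88 z 27.83758059309514
side left 32 x at y=40 443.6566698697211 dx/dy 0.1157
```

```bash
python3 - <<'E'
from h import *
for c in ['scene','side']:
    r=bot.grab_frame(c);P=cloud(r);X,Y,Z=P[...,0],P[...,1],P[...,2]
    box=(X>450)&(X<580)&(Y>-110)&(Y<-10)&(r['range_z']>0)
    f=box&(Z>20)&(Z<125)
    q=P[f]
    # label face: y vs x line
    from scipy.spatial import KDTree
    s=q[(q[:,1]<-70)]
    for _ in range(4):
        a=np.polyfit(s[:,0],s[:,1],1); s=s[abs(np.polyval(a,s[:,0])-s[:,1])<4]
    print(c,'back face',len(s),'slope deg',np.degrees(np.arctan(a[0])),'y at x=514',np.polyval(a,514),'x range',np.percentile(s[:,0],[1,99]))
    t=box&(Z>134);b=cv2.minAreaRect(P[t][:,:2].astype(np.float32));print('top',b, np.mean(P[t],0))
E
```

```text
scene back face 1468 slope deg -1.8649156942751615 y at x=514 -77.80712147858664 x range [476.7 556.5]
top ((527.6459350585938, -46.261070251464844), (105.28282165527344, 69.80377197265625), 1.4069651365280151) [536.7 -52.2 220.5]
side back face 2108 slope deg -2.288005770777393 y at x=514 -78.90652983075393 x range [474.4 552.6]
top ((527.3040771484375, -45.240501403808594), (71.02191162109375, 105.49400329589844), 89.37290954589844) [536.3 -50.2 277.3]
```

Emit:
{"name": "carry_out", "arguments": {"increments": "-25 -22 0 0 0 0.035 0.47;-25 -22 0 0 0 0 0.47;-25 -22 0 0 0 0 0.47;-25 -22 0 0 0 0 0.47;-25 -22 0 0 0 0 0.47;-20 -22 0 0 0 0 0.47;0 0 20 0 0 0 0.47;0 0 30 0 0 0 0.47;0 0 30 0 0 0 0.47;0 0 0 0 0 0 0.47"}}

```text
time_s: 2.13
eef_pos: [510.3, -147.9, 135.9]
ee_rot: [[0.036, 0.999, 0.01], [0.999, -0.036, -0.004], [-0.004, 0.01, -1.0]]
force: [-0.3, 0.6, -0.6]
grip_width: 50.5
```

```bash
python3 - <<'E'
from h import *
s=bot.read_state();print(s['time_s'],s['eef_pos'],s['ee_rot'],s['force'],s['grip_width'])
grab('side','side1.png')
E
```

```text
2.1333 [ 510.3 -147.9  135.9] [[ 0.  1.  0.]
 [ 1. -0. -0.]
 [-0.  0. -1.]] [-0.3  0.6 -0.6] 50.54239391794087
```

View pics/side1.png

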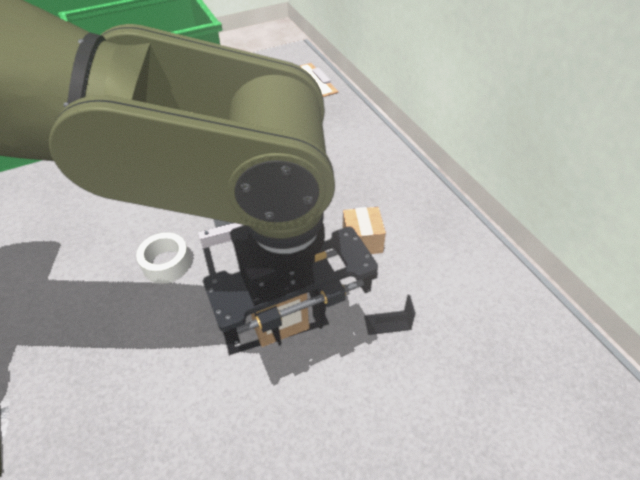

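The hand is behind the carton's labelled face in the side picture, with the fingers around px (290,320). Nothing has been touched. I lower to about 120 mm and approach.

Emit:
{"name": "carry_out", "arguments": {"increments": "10 2 14 0 0 0 0.47;20 0 0 0 0 0 0.47;15 0 0 0 0 0 0.47;5 0 0 0 0 0 0.47;3 0 0 0 0 0 0.47;3 0 0 0 0 0 0.47"}}

```text
time_s: 2.68
eef_pos: [522.0, -89.7, 130.7]
ee_rot: [[0.035, 0.999, 0.025], [0.999, -0.035, -0.009], [-0.008, 0.025, -1.0]]
force: [0.5, -0.2, -0.0]
grip_width: 50.6
```

Emit:
{"name": "carry_out", "arguments": {"increments": "-6 -7 10 0.025 0.009 0 0.47;0 0 2 0 0 0 0.47;0 0 0 0 0 0 0.47"}}

```text
time_s: 2.93
eef_pos: [516.0, -96.1, 119.4]
ee_rot: [[0.034, 0.999, 0.001], [0.999, -0.034, 0.0], [0.0, 0.001, -1.0]]
force: [0.7, 0.2, 0.2]
grip_width: 50.3
```

Emit:
{"name": "carry_out", "arguments": {"increments": "4 0 0 0 0 0 0.47;4 0 0 0 0 0 0.47;4 0 0 0 0 0 0.47;4 0 0 0 0 0 0.47;4 0 0 0 0 0 0.47"}}

```text
time_s: 3.35
eef_pos: [516.4, -76.8, 118.8]
ee_rot: [[0.038, 0.999, -0.0], [0.999, -0.038, 0.0], [0.0, -0.0, -1.0]]
force: [0.2, 0.3, 0.3]
grip_width: 50.6
```

```bash
python3 - <<'E'
from h import *
s=bot.read_state();print(s['eef_pos'],s['force'])
grab('scene','sc2.png')
E
```

```text
[516.4 -76.8 118.8] [0.2 0.3 0.3]
```

View pics/sc2.png

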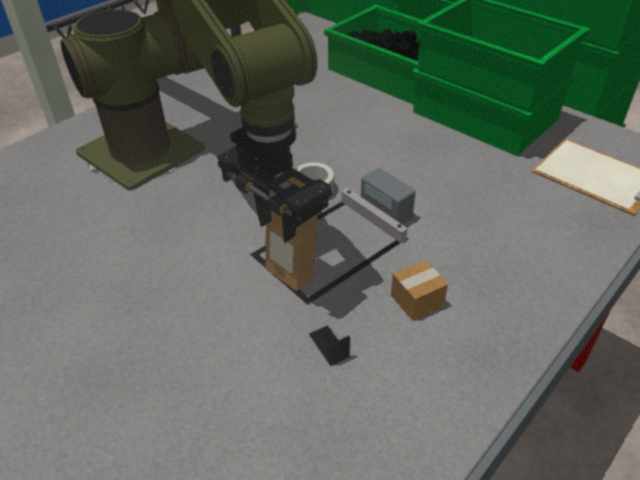

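In the picture the carton at px (290,250) already leans forward a little, pivoting on its front foot. I keep pushing steadily.

Emit:
{"name": "carry_out", "arguments": {"increments": "4 0 0 0 0 0 0.47;4 0 0 0 0 0 0.47;4 0 0 0 0 0 0.47;4 0 0 0 0 0 0.47;4 0 0 0 0 0 0.47;4 0 0 0 0 0 0.47;0 0 0 0 0 0 0.47"}}

```text
time_s: 3.98
eef_pos: [517.4, -48.5, 119.0]
ee_rot: [[0.036, 0.999, 0.0], [0.999, -0.036, 0.001], [0.001, 0.0, -1.0]]
force: [0.9, -0.3, 0.5]
grip_width: 50.7
```

```bash
python3 - <<'E'
from h import *
s=bot.read_state();print(s['eef_pos'],s['force'])
grab('scene','sc3.png')
E
```

```text
[517.4 -48.5 119. ] [ 0.9 -0.3  0.5]
```

View pics/sc3.png

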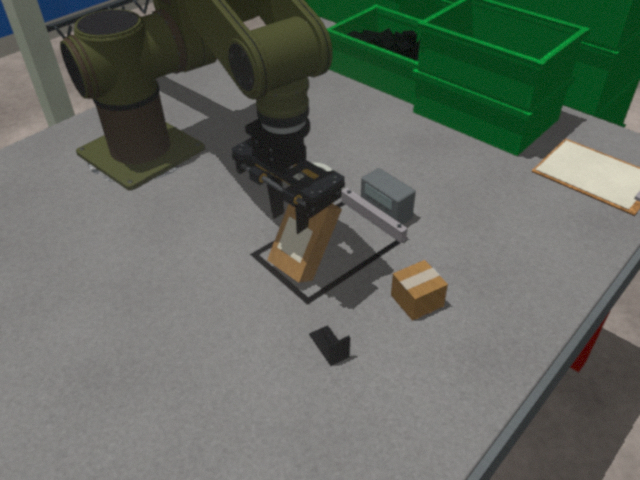

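The carton has passed its tipping point and is falling freely, at about 30° in the picture. I draw back.

Emit:
{"name": "carry_out", "arguments": {"increments": "0 0 0 0 0 0 0.47;-10 0 -10 0 0 0 0.47;-25 0 -10 0 0 0 0.47;-25 0 -10 0 0 0 0.47;-30 0 0 0 0 0 0.47;-30 0 0 0 0 0 0.47;0 0 0 0 0 0 0.47"}}

```text
time_s: 4.62
eef_pos: [513.2, -176.2, 154.3]
ee_rot: [[0.031, 1.0, 0.002], [1.0, -0.031, -0.003], [-0.003, 0.002, -1.0]]
force: [0.2, -0.3, 0.6]
grip_width: 50.6
```

```bash
python3 - <<'E'
from h import *
s=bot.read_state();print(s['eef_pos'],s['force'])
for c in ['scene','side']:
    r=grab(c,c+'4.png');P=cloud(r)
    for n in ['carton','carton_top','foot_front','foot_back','stop_face']:
        p=bot.spot_point(c,n);print(c,n,[(np.round(x['point'],1),round(x['score'],2)) for x in p[:2]])
    X,Y,Z=P[...,0],P[...,1],P[...,2]
    m=(abs(Z-40)<6)&(X>440)&(X<600)&(Y>-70)&(Y<140)
    b=cv2.minAreaRect(P[m][:,:2].astype(np.float32));print(b,np.median(Z[m]),m.sum())
E
```

```text
[ 513.2 -176.2  154.3] [ 0.2 -0.3  0.6]
scene carton [(array([516.7, -35.9,  20.5]), 0.79)]
scene carton_top [(array([525.4, 104.4,  24.9]), 0.85)]
scene foot_front [(array([516. , -33.2,  -2.6]), 0.59), (array([515.6, -35.4,  20.5]), 0.51)]
scene foot_back []
scene stop_face [(array([533.8, 147.1,  16.5]), 0.64)]
((520.3677368164062, 37.59329605102539), (144.49134826660156, 83.97073364257812), 88.12362670898438) 40.60741819484781 2524
side carton []
side carton_top [(array([521.8, 111. ,  19.2]), 0.92)]
side foot_front []
side foot_back []
side stop_face [(array([534.9, 151.9,  18.8]), 0.83)]
((494.1051330566406, 69.29354095458984), (76.48700714111328, 29.269214630126953), 88.05490112304688) 40.003608233611885 534
```

View pics/scene4.png

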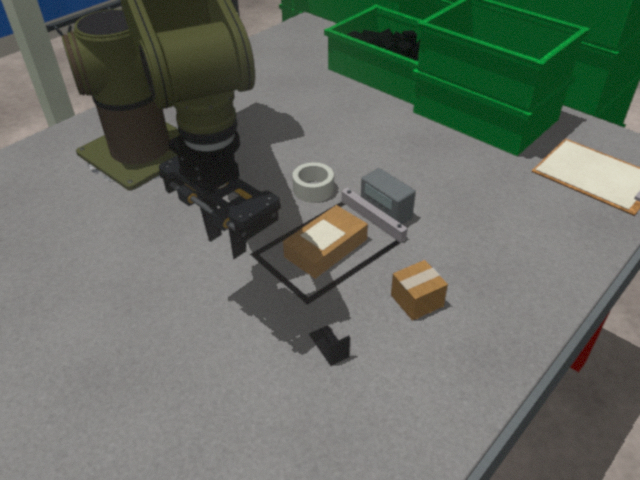

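View pics/side4.png

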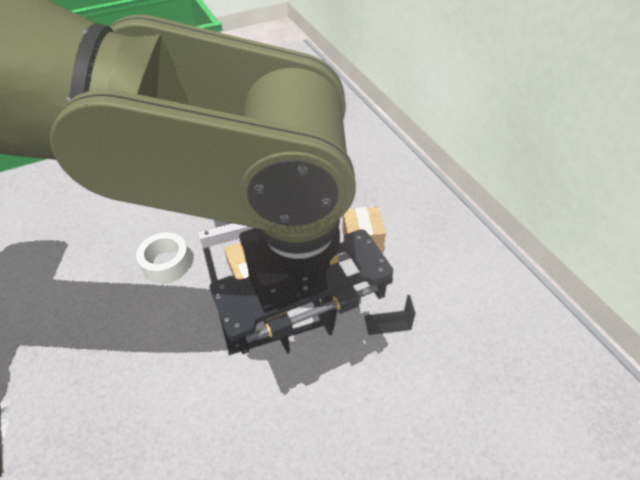

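Both views agree: the carton lies flat, label up, with its top at z 40.6 and its centre at (520,38). In the scene picture it is at px (327,240), about 44 mm short of the bar and yawed 5° to the station. I turn the hand square to the station and lower it behind the carton's underside.

Emit:
{"name": "carry_out", "arguments": {"increments": "0 0 0 0 0 0.094 0.47;23 -7 20 0 0 0 0.47;23 -7 30 0 0 0 0.47;22 -6 30 0 0 0 0.47;0 0 30 0 0 0 0.47;0 0 10 0 0 0 0.47;0 0 10 0 0 0 0.47;0 0 0 0 0 0 0.47"}}

```text
time_s: 5.88
eef_pos: [505.0, -98.5, 21.9]
ee_rot: [[0.124, 0.992, 0.008], [0.992, -0.123, -0.003], [-0.002, 0.009, -1.0]]
force: [-0.5, -0.4, -0.6]
grip_width: 50.2
```

Emit:
{"name": "carry_out", "arguments": {"increments": "15 -3 2 0.008 0.003 0 0.47;15 0 0 0 0 0 0.47;10 0 0 0 0 0 0.47;5 0 0 0 0 0 0.47;0 0 0 0 0 0 0.47"}}

```text
time_s: 6.3
eef_pos: [512.9, -55.3, 25.5]
ee_rot: [[0.128, 0.992, 0.009], [0.992, -0.128, -0.002], [-0.001, 0.009, -1.0]]
force: [0.8, 0.0, -0.6]
grip_width: 50.5
```

Emit:
{"name": "carry_out", "arguments": {"increments": "0 -5 5 0.009 0.002 0 0.47;5 -0.5 0.5 0 0 0 0.47;5 -0.5 0.5 0 0 0 0.47;5 -0.5 0.5 0 0 0 0.47;5 -0.5 0.5 0 0 0 0.47;5 -0.5 0.5 0 0 0 0.47"}}

```text
time_s: 6.8
eef_pos: [510.3, -31.1, 20.2]
ee_rot: [[0.129, 0.992, 0.003], [0.992, -0.129, -0.002], [-0.002, 0.003, -1.0]]
force: [-0.4, -1.7, 1.1]
grip_width: 50.3
```

Emit:
{"name": "carry_out", "arguments": {"increments": "5 -0.5 0.4 0 0 0 0.47;5 -0.5 0.4 0 0 0 0.47;5 -0.5 0.4 0 0 0 0.47;5 -0.5 0.4 0 0 0 0.47;4 -0.3 0.3 0 0 0 0.47"}}

```text
time_s: 7.22
eef_pos: [512.1, -4.6, 18.7]
ee_rot: [[0.129, 0.992, 0.005], [0.992, -0.129, -0.003], [-0.003, 0.006, -1.0]]
force: [-0.3, -2.1, 1.7]
grip_width: 50.6
```

```bash
cat > m.py <<'E'
from h import *
import sys
s=bot.read_state();print(s['time_s'],s['eef_pos'],s['force'])
d=np.array([.1245,.9922]);n=np.array([-.9922,.1245]);S=np.array([533.6,151.5])
r=grab('scene',sys.argv[1]);P=cloud(r);X,Y,Z=P[...,0],P[...,1],P[...,2]
g=r['color'].astype(int); 
m=(abs(Z-40)<4)&(X>440)&(X<600)&(Y>-50)&(Y<175)&(g[...,0]-g[...,2]>25)
m2=(abs(Z-40)<4)&(X>440)&(X<600)&(Y>-20)&(Y<175)
for k in (m,m2):
    b=cv2.minAreaRect(P[k][:,:2].astype(np.float32));c=np.array(b[0]);print(b,'s',(c-S)@d,'lat',(c-S)@n)
E
python3 m.py sc5.png
```

```text
7.2167 [512.1  -4.6  18.7] [-0.3 -2.1  1.7]
((529.8189086914062, 76.02232360839844), (143.77001953125, 82.52682495117188), 84.83052062988281) s -75.359696383667 lat -5.645371914367654
((534.536376953125, 79.22561645507812), (196.81039428710938, 98.40837097167969), 86.84658813476562) s -71.59406442260742 lat -9.927233964233375
```

View pics/sc5.png

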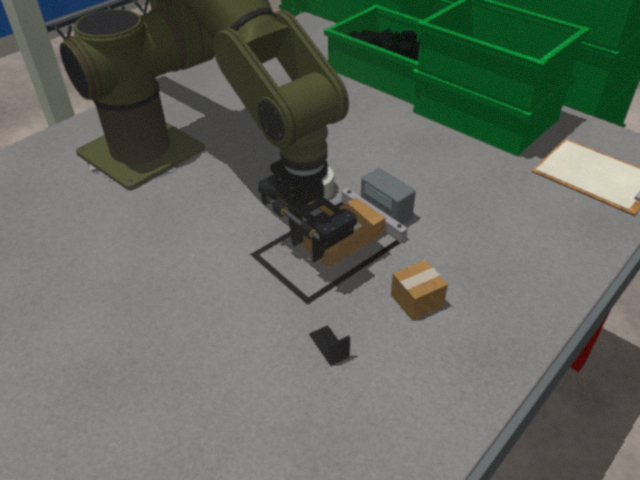

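The carton is at px (350,225), inside the side tapes and about 5–7 mm from the bar. I finish slowly and watch the force.

Emit:
{"name": "carry_out", "arguments": {"increments": "3 -0.3 0 0 0 0 0.47;3 -0.3 0 0 0 0 0.47;2 0 0 0 0 0 0.47"}}

```text
time_s: 7.52
eef_pos: [513.3, -2.4, 19.1]
ee_rot: [[0.121, 0.993, 0.007], [0.992, -0.121, -0.02], [-0.019, 0.009, -1.0]]
force: [-1.2, -8.5, 0.2]
grip_width: 50.3
```

Emit:
{"name": "carry_out", "arguments": {"increments": "2 0 0 0 0 0 0.47;2 0 0 0 0 0 0.47"}}

```text
time_s: 7.68
eef_pos: [513.4, -2.6, 18.9]
ee_rot: [[0.119, 0.993, 0.005], [0.993, -0.119, -0.029], [-0.029, 0.009, -1.0]]
force: [-1.0, -9.6, 3.2]
grip_width: 50.6
```

```bash
python3 m.py sc6.png
```

```text
7.6833 [513.4  -2.6  18.9] [-1.  -9.6  3.2]
((531.4750366210938, 78.04963684082031), (144.7578887939453, 83.6681900024414), 86.3069839477539) s -73.1420082672119 lat -7.036181548767068
((534.449951171875, 79.55564880371094), (194.8603515625, 97.8705825805664), 87.40565490722656) s -71.27736633605957 lat -9.80039327667234
```

It is stalled firmly at the bar with about 9.6 N. I back off straight, rise, and check with a clear view.

Emit:
{"name": "carry_out", "arguments": {"increments": "-5 0 0 0 0.029 0 0.47;-20 0 0 0 0 0 0.47;-30 0 0 0 0 0 0.47;-30 0 0 0 0 0 0.47;-30 0 -30 0 0 0 0.47;-30 0 -30 0 0 0 0.47;-30 0 -30 0 0 0 0.47;-30 0 -30 0 0 0 0.47;0 0 0 0 0 0 0.47"}}

```text
time_s: 8.48
eef_pos: [483.5, -208.7, 135.7]
ee_rot: [[0.115, 0.993, -0.002], [0.993, -0.115, 0.009], [0.009, -0.003, -1.0]]
force: [1.8, 0.6, 0.2]
grip_width: 50.2
```

```bash
python3 m.py sc7.png; python3 - <<'E'
from h import *
r=grab('side','side7.png')
for c in ('scene','side'):
    if c=='scene': r=bot.grab_frame(c)
    else: r=bot.grab_frame(c)
    P=cloud(r);X,Y,Z=P[...,0],P[...,1],P[...,2]
    for n in ['carton_top','small_box','tape_roll','bracket']:
        p=bot.spot_point(c,n);print(c,n,[np.round(x['point'],1) for x in p[:1]])
    # crop zoom
    cv2.imwrite(f'pics/z7{c}.png',cv2.resize(cv2.cvtColor(r['color'],cv2.COLOR_RGB2BGR)[150:330,(230 if c=='scene' else 170):(450 if c=='scene' else 390)],None,fx=3.2,fy=3.2,interpolation=cv2.INTER_CUBIC))
E
```

```text
8.4833 [ 483.5 -208.7  135.7] [1.8 0.6 0.2]
((528.7042236328125, 77.8267593383789), (142.18194580078125, 83.73991394042969), 83.2447280883789) s -73.7081135421753 lat -4.3147291508483665
((533.9490356445312, 91.671630859375), (173.0191192626953, 95.45269775390625), 85.26913452148438) s -59.318252923583984 lat -7.794945124511696
scene carton_top [array([535.8, 148.1,  23.4])]
scene small_box [array([719.3,  42.7,   1.4])]
scene tape_roll [array([379.2, 151.1,   2.1])]
scene bracket [array([ 672.1, -129.1,    1.2])]
side carton_top []
side small_box [array([725.3,  45.1,  -5.4])]
side tape_roll [array([386.9, 152. ,  -3.2])]
side bracket []
```

View pics/z7scene.png

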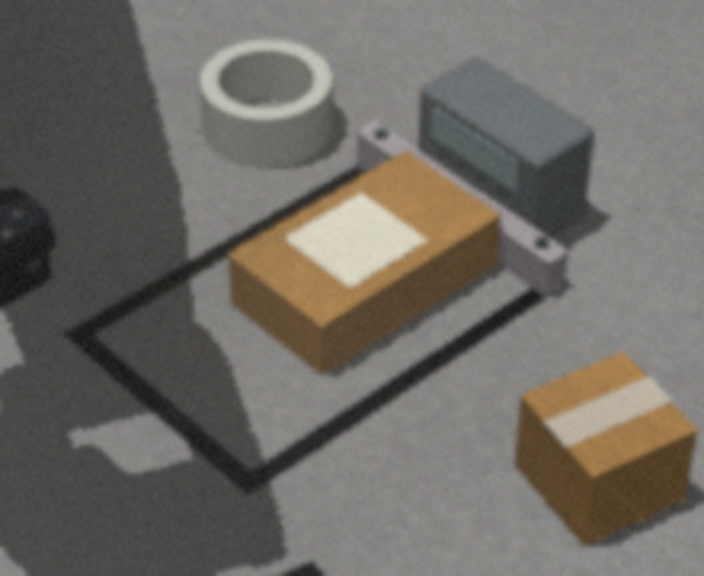

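View pics/z7side.png

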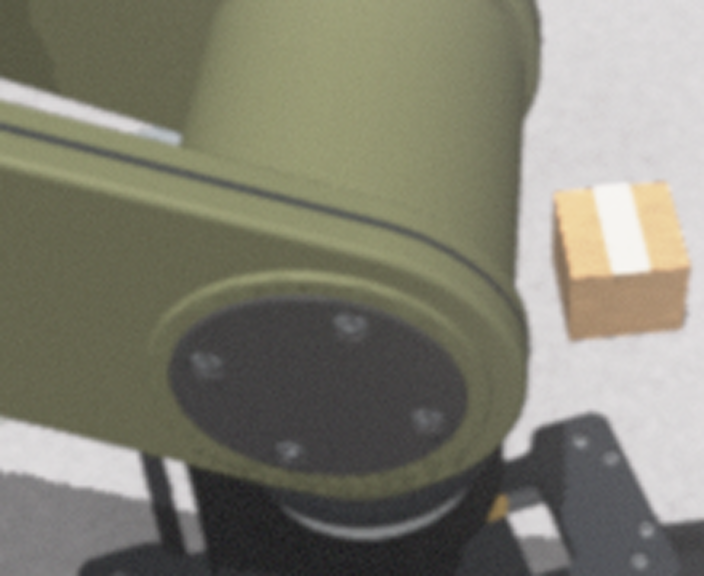

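The scene view shows the carton label up, inside the side tapes and apparently flush at crop px (450,190). The side view is blocked by the arm. The s reading (-73.7 against -70) leaves a few mm in doubt, so I check the gap against the bar in the same image and then from above with the wrist camera.

```bash
python3 - <<'E'
from h import *
d=np.array([.1245,.9922]);n=np.array([-.9922,.1245]);S=np.array([533.6,151.5])
r=bot.grab_frame('scene');P=cloud(r);Z=P[...,2];s=(P[...,:2]-S)@d;l=(P[...,:2]-S)@n
for lo,hi in [(-80,-55),(45,80)]:
    m=(abs(Z-28)<3)&(l>lo)&(l<hi)&(abs(s)<30);print('bar s',lo,np.percentile(s[m],[2,50,98]),m.sum())
for lo in range(-40,35,12):
    m=(abs(Z-40)<3)&(l>lo)&(l<lo+12)&(s<20)&(s>-160);print('carton',lo,np.percentile(s[m],[1,99]))
E
```

```text
bar s -80 [-3.9  2.4 12.8] 76
bar s 45 [-4.4  2.2 17.5] 96
carton -40 [-143.1   18.1]
carton -28 [-142.6   16.5]
carton -16 [-142.2   16.7]
carton -4 [-142.9   17. ]
carton 8 [-142.1   17. ]
carton 20 [-142.7   17.3]
carton 32 [-142.    18.9]
```

Emit:
{"name": "carry_out", "arguments": {"increments": "0 0 -35 0 0 0 0.47;0 0 -35 0 0 0 0.47;0 0 -35 0 0 0 0.47;30 0 -20 0 0 0 0.47;35 0 0 0 0 0 0.47;35 0 0 0 0 0 0.47;35 0 0 0 0 0 0.47;35 0 0 0 0 0 0.47;35 0 0 0 0 0 0.47;35 0 0 0 0 0 0.47;0 0 0 0 0 0 0.47"}}

```text
time_s: 10.05
eef_pos: [510.1, 43.3, 264.9]
ee_rot: [[0.117, 0.993, -0.009], [0.993, -0.117, 0.02], [0.019, -0.011, -1.0]]
force: [-0.2, -0.7, 0.1]
grip_width: 50.3
```

```bash
python3 - <<'E'
from h import *
s=bot.read_state();print(s['time_s'],s['eef_pos']);r=grab('wrist','w8.png');print(r['tool_from_camera'])
grab('side','side8.png')
E
```

```text
10.05 [510.1  43.3 264.9]
[[  -0.     1.     0.3   79.4]
 [   1.     0.     0.    -0.4]
 [   0.     0.3   -1.  -169.7]
 [   0.     0.     0.     1. ]]
```

View pics/w8.png

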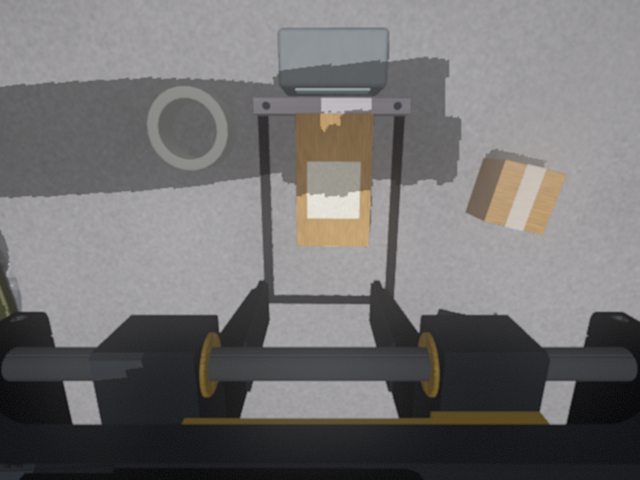

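The wrist view from above shows the carton square against the bar at px (335,112), with no gap. It lies label up, centred between the side tapes. In the scene depth its back edge is at s = -142 to -143 across the whole width, and the bar face is at about -3 to -4, so it is flush within the calibration error.

```bash
python3 - <<'E'
from h import *
print(bot.read_state()['force']); print(bot.sign_off())
E
```

```text
[ 0.2 -0.2 -0.4]
the job is handed in; nothing more can be done
None
```

The carton now lies flat, label up, with its end against the stop bar and within the side tapes, and I handed the job in at about 10 s of the 45 s allowed. I pushed it about 119 mm up on the labelled face until it toppled. I then pushed its underside with the hand square to the station until it stalled at the bar at about 10 N, and drew the hand away. It was never gripped or lifted.

**Last checks:**
- **Flushness:** The wrist view from above shows no gap and the carton square to the bar. In the scene depth, the carton's back edge was straight to about 1 mm, and its heading was 83.2° against the station's 82.9°.
- **Side tapes:** The carton is about 4 mm off the centre line, where about 30 mm is allowed.
- **Bystanders:** The small box and tape roll matched their starting positions within the networks' error in both cameras. The bracket matched in the scene camera only.
- **Disagreement:** The scene camera put the carton about 3 mm short of the bar position I had fitted from the side camera. It put the bar's own face short by the same 3–4 mm, so I took it as calibration error.
- **Not confirmed:** The arm blocked the side camera's view after the push, so that camera gave no check on the carton's final position. I took one more side picture after clearing the arm but did not look at it.

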